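# Uncouple the board holder from its ball mount

### The arm

A 6-joint arm with a two-finger parallel gripper is mounted at the origin on the work surface. World frame = base frame: x ahead of the robot, y to its left, z up, the work surface at z = 0. Lengths are in m, angles in degrees, forces in N, time in s.
With the tool pointing down it reaches from about 0.3 to 0.75 m from the base axis. Payload 8.5 kg.
Tool frame: the origin (TCP) lies on the centre line of the jaws, within the pads' length; the fingertips stand tips_ahead ahead of it and the grasp point (between the pads) lies 3 mm ahead of it (tips_ahead is the distance from the TCP to the fingertips, in m); z points along the fingers, y is the line along which they close (so a half turn about z gives the same grasp; the last joint's range is limited). The gripper opens to 85 mm and grips with 20 to 120 N. Pads are 22 mm wide; open, the fingers measure 114 mm over their backs; the gripper's body (76 mm by 85 mm) begins 54 mm behind the grasp point. The pads swing forward as they close: fully open they stand 13 mm farther back than shut.
Start: joints at [-12.336, 21.807, 74.336, -0, 83.858, -12.336], TCP at [0.55, 0, 0.253] pointing down, gripper open.
Joint ranges: [-178.18, 178.18], [-50.72, 133.34], [12.68, 142.11], [-81.47, 261.47], [9.98, 163.14], [-165.26, 165.26]. Speed limits (degrees/s): [136.94, 136.94, 180, 180, 180, 180].

### API

Orientations are given as a 3x3 rotation matrix whose columns are the frame's x, y, z axes.
In Python, from rig import observe, get_image, close_job, tips_ahead gives the robot as it stands.
- The arm moves only by the tool creep_tool, called after "Request:" as name(argument=value, ...) on one line, values as JSON. Schema: {"type":"object","properties":{"rows":{"type":"object","properties":{"x":{"type":"array","items":{"type":"number"},"minItems":1,"maxItems":10},"y":{"type":"array","items":{"type":"number"},"minItems":1,"maxItems":10},"z":{"type":"array","items":{"type":"number"},"minItems":1,"maxItems":10},"yaw":{"type":"array","items":{"type":"number"},"minItems":1,"maxItems":10},"aperture":{"type":"array","items":{"type":"number"},"minItems":1,"maxItems":10}},"additionalProperties":false,"required":["x","y","z","yaw","aperture"]},"clamp_n":{"type":"number"},"only":{"type":"string"},"quiet":{"type":"boolean"},"lines":{"type":"string"}},"required":["rows"],"additionalProperties":false}. rows is an object with one list for each field, all of the same length, 1 to 10, a row being the entries at one place: x, y, z (the shift in units of 50 mm), yaw (a turn about the tool's z in units of 5 degrees), aperture (the finger opening in m); each row shifts and turns the commanded pose from where the row before left it, along the tool's axes as they then stand; what a row does not reach is not made up. A row lasts 1/10 s, in which the tool goes at most 0.05 m and 8.59 degrees, less where a joint would pass 70% of its speed; a pose out of reach is approached as far as the arm can. The fingers move at their own pace and stop on an object; clamp_n is the grip in N (left out, the last holds). Time passes only in rows, so rows that do not move let the fingers close. The tool returns the time, the measured TCP pose, the force, the opening and the grip force at its end. only (a regular expression) keeps the lines of the reply that match it, lines (a string "A,B") keeps lines A to B, and quiet returns only ok. Input that does not fit is refused with a message, and nothing moves.
- observe(): the state, without advancing time (a new reading comes with each control period).
- get_image(name): name is "scene" or "side" or "wrist"; returns a dict with "pixels" (480x640x3 uint8, red, green, blue), "depth" (480x640 float32, m along the optical axis (not along the pixel's ray), 0 where there is no reading), "K" (3x3 intrinsics, pixels), "extrinsics" (4x4, takes a point from world to camera coordinates). Camera axes: x right, y down, z forward; pixel columns grow to the right and rows downward; lengths in m; the calibration is good to about 2 mm. The wrist camera is an equidistant fisheye: a pixel r from the principal point sees the ray r / f radians off the axis. A picture is of the moment at which its call begins.
- close_job(): hands the job in; it is judged then, once.
The state is a dict: "time_s": time; "q": joint angles; "qvel": joint speeds; "joint_efforts": joint torques, N m; "position": TCP position; "tool_rot": TCP orientation; "ft_force": force on the tool from outside, world axes, zero at the start; "wrist_torque": the same for the moment, N m; "grip_width": finger opening in m; "gripper_force": force on a finger pad.
Only numpy, scipy, OpenCV 4.12 (cv2) and the standard library are available. Lean on these libraries where they do the work, as an engineer would, in place of code of your own. Each camera call takes 0.05 s, during which the arm holds its last target. There are 200 camera calls.

### The job

The circuit board holder on the bench sits locked on its ball mount. Leaving the latch shut, first turn the holder about the ball until the notch in its round flange lies centred under the claw of the mount; then pull the latch by its upright fin sideways against its spring, lift the holder straight up off the ball and finish while still holding it there, level and still, about 10 cm above where it sat. Leave the meter, the spare board and the screwdriver where they lie.

Things in the scene. Friction and masses are not known exactly. Their poses are not given: they have to be found in the camera images.
- mount: Fixed ball mount: grey base plate 140 x 140 x 12 mm, a round pedestal (radius 36 mm, flat top 40 mm above the table) and on it a steel ball stud: ball radius 15 mm, flat underside 58 mm and top 80 mm above the table, neck radius 6 mm. Origin: on the table under the ball's axis; z up, the claw stands along -y, 52 to 61 mm out.
- claw (a point): The steel claw of the mount, 7 mm wide, reaching inwards over the holder's flange 2.5 mm above it, to 41 mm from the ball's axis. This point: on its top, 44 mm from the ball's axis along the mount's -y, 58 mm above the table. It lets the flange rise only through the notch.
- holder: Loose board holder, with latch 0.4 to 0.6 kg, balanced about the ball's axis. Flange radius 48 mm, 8 mm thick, on the pedestal; housing 52 x 52 mm, roof 54 mm up, over the ball with 2 mm play; tongue along +x with a framed board (to 142 mm), dark tail weight along -x (to 46 mm). Origin: centre of the flange's underside, on the axis, 40 mm above the table at the start; z up.
- notch (a point): The notch in the flange rim, about 22 mm wide; point 44 mm from the axis along the holder's -y, 8 mm above the flange's underside. Under the claw, holder and mount have the same yaw (the holder can rise within 0.12 rad of it). At the start the holder is 0.45 to 1.25 rad anticlockwise of it (seen from above), so turn it clockwise; it turns easily.
- latch (a joint): Spring latch on the holder: 0 shut, to 0.014 m when pulled fully along the holder's +y. Shut, its bolt reaches under the ball through the +y wall; pulled 0.009 m or more it is free. The spring pushes back with 2.5 N at 0 and 6 N at 0.014 m. Above the ball the latch may spring shut again.
- fin (a point): Centre of the latch's upright steel fin, the grip: 44 mm along the holder's x, 10 mm thick in y, 36 mm high, 62 to 98 mm above the flange's underside; point 80 mm above it (120 mm above the table at the start), on the ball's axis when shut, moving with the latch. Its foot is a flat plate. Gripped across y it serves to turn the holder, pull the latch and carry the holder.
- meter: Bystander: blue and black hand-held meter lying flat, 85 x 170 x 40 mm. Origin: centre of its underside.
- spare_board: Bystander: loose green circuit board 125 x 50 mm lying flat, 10 mm high. Origin: centre of its underside.
- driver: Bystander: black-handled screwdriver lying along its x, 200 mm long, 26 mm high. Origin: under its middle, on the table.
Not all that is in view belongs to the job. What is shaped like the mount but pink is not meant.

How it is judged (in metres and radians):
On the way, in this order (a step that is already met when the one before it is completed fails the run):
1. the holder, still seated and with its latch shut, is turned until the notch lies under the claw (within 0.12 rad) (angle between the x axis of holder and the x axis of mount, either way round below 0.12 rad and horizontal distance between notch and claw below 0.01 m and z of holder in the frame of mount below 0.045 m and value of joint latch below 0.005 m), for 0.1 s.
2. the latch is pulled sideways by at least 7 mm while the holder is on the ball (value of joint latch above 0.007 m and z of holder in the frame of mount below 0.055 m), for 0.05 s.
3. the holder is lifted clear of the ball (z of holder in the frame of mount above 0.085 m), for 0.1 s.
At the end, for the whole second after the job is handed in: The gripper holds the holder in the air: its underside 110 to 190 mm above the table (70 to 150 mm above its seat), within 60 mm sideways of the ball's axis, tilted less than 0.25 rad, still (under 0.03 m/s), touching the fingers with more than 2 N and not touching the mount (z of holder in the frame of mount between 0.11 and 0.19 m and horizontal distance between holder and mount below 0.06 m and angle between holder's own z axis and vertical below 0.25 rad and linear speed of holder below 0.03 m/s and contact force between holder and the fingers above 2 N and contact force between holder and mount below 0.05 N); the arm keeps its last pose, push and grip.
It fails at once if the meter is pushed more than 25 mm (distance of meter from where it was at the start of the episode above 0.025 m).
It fails at once if the spare board is pushed more than 25 mm (distance of spare_board from where it was at the start of the episode above 0.025 m).
It fails at once if the screwdriver is pushed more than 25 mm (distance of driver from where it was at the start of the episode above 0.025 m).
It also fails if it takes over 42 s, if anything falls off the work surface, if the arm or the gripper's body presses on something with over 40 N, if the wrist force passes 120 N, or if a joint passes its speed limit or range.

## Working session

There is one attempt and no reset: what is moved stays moved. The work goes in short steps, Python scripts to look and compute and a tool call to move; the robot and the scene stay as the last step left them, time stands still between calls to the robot, and variables do not carry over. Pictures are saved under pics/ and viewed, at most 10 in all, crops included, and the job is handed in when it is done.

```bash
ls; mkdir -p pics; python3 - <<'E'
from rig import observe,get_image,tips_ahead
import cv2,numpy as np
print(tips_ahead); s=observe(); print(s['time_s'],s['position'],s['tool_rot'],s['grip_width'])
ims=[]
for n in ('scene','side'):
    d=get_image(n); np.savez('%s0.npz'%n,**d); ims.append(d['pixels'])
    print(n,d['K'],d['extrinsics'])
    cv2.imwrite(f'pics/{n}0.png',d['pixels'][:,:,::-1])
E
```

```text
pics
0.022
0.0 [5.49742900e-01 5.59772082e-05 2.52697595e-01] [[ 3.15540154e-05  9.99998974e-01 -1.43241100e-03]
 [ 9.99999939e-01 -3.10550261e-05  3.48377194e-04]
 [ 3.48332353e-04 -1.43242190e-03 -9.99998913e-01]] 0.08573725461700454
scene [[477.93040212   0.         315.94379655]
 [  0.         477.93040212 240.58937851]
 [  0.           0.           1.        ]] [[ 0.8572236   0.51494222  0.00148703 -0.55640774]
 [ 0.34512875 -0.5723874  -0.74381369 -0.11170861]
 [-0.38216992  0.63812787 -0.66838535  1.29615918]
 [ 0.          0.          0.          1.        ]]
side [[613.63851501   0.         320.84453077]
 [  0.         613.63851501 232.07802773]
 [  0.           0.           1.        ]] [[ 0.97235329 -0.23298057  0.01578407 -0.5949918 ]
 [-0.12823929 -0.58925484 -0.7977051   0.18814816]
 [ 0.19515063  0.77362703 -0.60284114  0.95629058]
 [ 0.          0.          0.          1.        ]]
```

View pics/scene0.png

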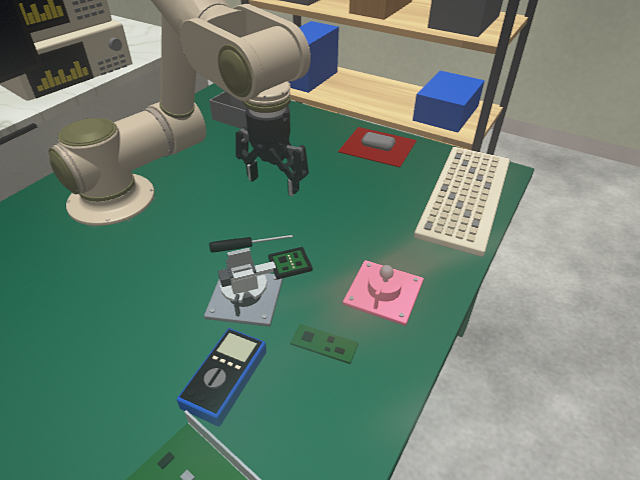

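View pics/side0.png

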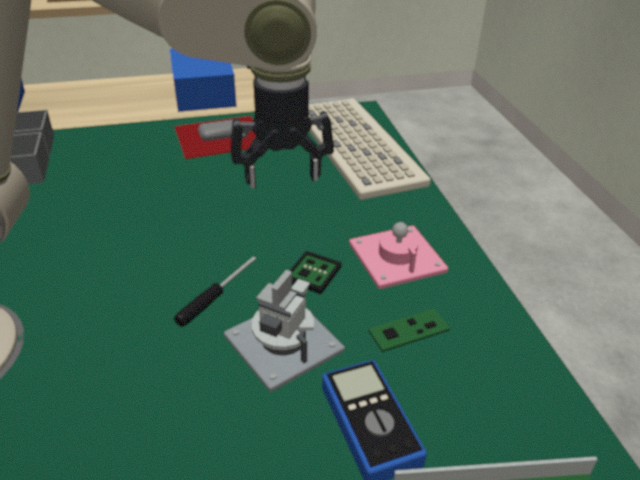

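The grey mount with the holder is at scene (243,285) and side (285,335). The pink stud at scene (385,285) and side (398,255) is the decoy. I'll enlarge the grey one and build a top view from the depth.

```bash
cat > h.py <<'E'
import numpy as np,cv2
def cloud(d):
    z=d['depth'];v,u=np.mgrid[:480,:640];K=d['K']
    p=np.stack([(u-K[0,2])/K[0,0]*z,(v-K[1,2])/K[1,1]*z,z],-1)
    E=d['extrinsics'];return (p-E[:3,3])@E[:3,:3]
def proj(d,P):
    E=d['extrinsics'];c=np.asarray(P)@E[:3,:3].T+E[:3,3];q=c@d['K'].T;return q[...,:2]/q[...,2:]
E
python3 - <<'E'
from h import *
D={n:dict(np.load(n+'0.npz')) for n in('scene','side')}
tops=[]
for n,d in D.items():
    p=cloud(d)
    for uv in ([(243,285)] if n=='scene' else [(285,335)]): print(n,p[uv[1],uv[0]])
c=cloud(D['scene'])[285,243]
x0,y0=c[0]-.15,c[1]-.15
out=[]
for n,d in D.items():
    p=cloud(d).reshape(-1,3);col=d['pixels'].reshape(-1,3)
    m=(abs(p[:,0]-c[0])<.15)&(abs(p[:,1]-c[1])<.15)&(p[:,2]<.16)&(p[:,2]>-.02);p=p[m];col=col[m]
    o=np.argsort(p[:,2]);p=p[o];col=col[o]
    im=np.zeros((150,150,3),np.uint8)
    im[np.clip(((y0+.3-p[:,1])*500).astype(int),0,149),np.clip(((p[:,0]-x0)*500).astype(int),0,149)]=col
    out.append(cv2.resize(im,(400,400),interpolation=0))
crop=lambda d,x,y,w,h:cv2.resize(d['pixels'][y:y+h,x:x+w],(400,int(400*h/w)),interpolation=2)
a=crop(D['scene'],193,225,130,110);b=crop(D['side'],215,240,135,150)
h=600
L=np.zeros((600,800,3),np.uint8)
a=cv2.resize(a,(400,300));b=cv2.resize(b,(300,300))
L[:300,:400]=a;L[:300,450:750]=b
for i,o in enumerate(out): L[300:,i*400:i*400+300]=cv2.resize(o,(300,300),interpolation=0)
print(x0,y0)
cv2.imwrite('pics/c1.png',L[:,:,::-1])
E
```

```text
scene [ 0.54295663 -0.11189521  0.06630821]
side [ 0.52416852 -0.13056529  0.05348483]
0.39295663002087966 -0.26189520740229033
```

View pics/c1.png

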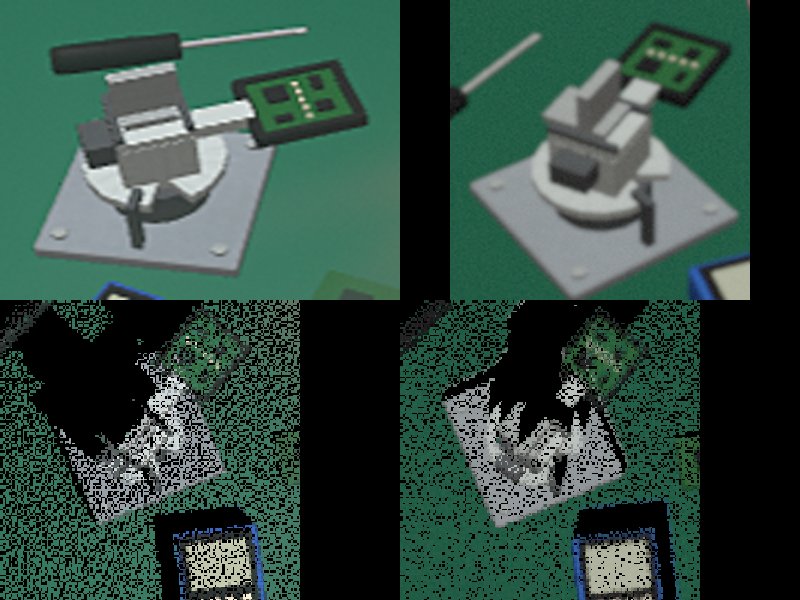

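The crop confirms the grey mount. Its claw is on the lower-right side, the board tongue points about 45° up-right, and the fin stands over the housing. Next I fit the plate, claw, fin and tongue numerically.

```bash
python3 - <<'E'
from h import *
D={n:dict(np.load(n+'0.npz')) for n in('scene','side')}
P=[];C=[]
for d in D.values():
    p=cloud(d).reshape(-1,3);m=(np.hypot(p[:,0]-.54,p[:,1]+.12)<.19)&(d['depth'].ravel()>0);P.append(p[m]);C.append(d['pixels'].reshape(-1,3)[m].astype(int))
for n,p,c in zip(D,P,C):
    sat=c.max(1)-c.min(1)
    m=(abs(p[:,2]-.012)<.006)&(sat<35)&(c.min(1)>90)
    img=np.zeros((400,400),np.uint8);q=((p[m,:2]-[.34,-.32])*1000).astype(int);ok=((q>=0)&(q<400)).all(1);q=q[ok];img[q[:,1],q[:,0]]=255
    img=cv2.morphologyEx(img,cv2.MORPH_CLOSE,np.ones((7,7)));img=cv2.morphologyEx(img,cv2.MORPH_OPEN,np.ones((5,5)))
    k,l,st,_=cv2.connectedComponentsWithStats(img);b=1+st[1:,4].argmax();ys,xs=np.where(l==b)
    r=cv2.minAreaRect(np.stack([xs,ys],1).astype(np.float32));print(n,'plate',np.array(r[0])/1000+[.34,-.32],r[1],r[2],p[m,2].mean())
    for lo,hi in((.125,.145),(.09,.1),):
        mm=(p[:,2]>lo)&(p[:,2]<hi)&(sat<40)
        if mm.sum()>5:
            r=cv2.minAreaRect((p[mm,:2]*1000).astype(np.float32));print(lo,mm.sum(),np.median(p[mm],0),r)
    g=(c[:,1]-c[:,0]>15)&(p[:,2]>.03)&(p[:,2]<.12);
    print('board',g.sum(),p[g].mean(0),cv2.minAreaRect((p[g,:2]*1000).astype(np.float32)))
    dk=(c.max(1)<75)&(p[:,2]>.02)&(p[:,2]<.12)&(np.hypot(p[:,0]-.54,p[:,1]+.12)<.09)
    print('dark',[ (np.round(x,3)) for x in p[dk][::max(1,dk.sum()//12)]])
E
```

```text
scene plate [ 0.52678561 -0.09603035] (139.73313903808594, 143.27598571777344) 22.98871612548828 0.013512101869872579
0.125 190 [ 0.52875646 -0.09679039  0.1363256 ] ((527.3013916015625, -95.84390258789062), (43.26854705810547, 12.33138656616211), 47.76484680175781)
0.09 200 [ 0.54001491 -0.10841633  0.09527838] ((527.9136962890625, -106.67413330078125), (73.83507537841797, 44.89071273803711), 27.966693878173828)
board 839 [ 0.60102282 -0.10143782  0.06281201] ((569.7256469726562, -136.67962646484375), (159.77867126464844, 335.68695068359375), 3.9585745334625244)
dark [array([ 0.552, -0.031,  0.08 ]), array([ 0.583, -0.054,  0.08 ]), array([ 0.596, -0.058,  0.082]), array([ 0.597, -0.061,  0.077]), array([ 0.513, -0.132,  0.083]), array([ 0.519, -0.128,  0.076]), array([ 0.513, -0.132,  0.068]), array([ 0.548, -0.12 ,  0.035]), array([ 0.55 , -0.144,  0.053]), array([ 0.556, -0.115,  0.024]), array([ 0.549, -0.14 ,  0.039]), array([ 0.55 , -0.143,  0.03 ]), array([ 0.58 , -0.199,  0.038])]
side plate [ 0.52474059 -0.09972723] (141.11412048339844, 141.81646728515625) 22.45694160461425
[... 206 characters left out ...]
 0.09648721] ((522.7347412109375, -95.90376281738281), (56.39589309692383, 61.29099655151367), 50.3551025390625)
board 1412 [ 0.59212118 -0.10943603  0.05918205] ((569.866455078125, -138.67559814453125), (157.53326416015625, 335.52032470703125), 3.4088211059570312)
dark [array([ 0.557, -0.032,  0.079]), array([ 0.586, -0.056,  0.077]), array([ 0.583, -0.061,  0.076]), array([ 0.584, -0.063,  0.07 ]), array([ 0.496, -0.107,  0.097]), array([ 0.527, -0.135,  0.099]), array([ 0.515, -0.134,  0.079]), array([ 0.496, -0.134,  0.076]), array([ 0.516, -0.133,  0.066]), array([ 0.545, -0.154,  0.058]), array([ 0.504, -0.127,  0.023]), array([ 0.521, -0.134,  0.023]), array([ 0.545, -0.154,  0.021])]
```

Both cameras agree on the mount at about (0.526, -0.098), yaw 22.7°. The holder is at yaw 49.3°, so it needs about 26.6° clockwise. I'll move over the fin and turn the tool +40.7°.

The rows are not in the units I measure in: shifts go in units of 50 mm and turns go in units of 5 degrees. I convert before sending: -0.033 m is -0.66, -0.032 m is -0.64, 8.2 degrees is 1.64.

Request:
creep_tool(rows={"x":[-0.66,-0.66,-0.64,0,0,0,0,0,0,0],"y":[-0.16,-0.16,-0.16,0,0,0,0,0,0,0],"z":[0,0,0,0.2,0.2,0.2,0.2,0.2,0,0],"yaw":[0,0,0,1.64,1.64,1.64,1.62,1.6,0,0],"aperture":[0.085,0.085,0.085,0.085,0.085,0.085,0.085,0.085,0.085,0.085]})

```text
time_s: 1.1
position: [0.526, -0.098, 0.2034]
tool_rot: [[0.649, 0.761, -0.0], [0.761, -0.649, 0.0], [-0.0, -0.0, -1.0]]
ft_force: [-0.5, 0.3, 0.6]
grip_width: 0.0851
gripper_force: 0.0
```

```bash
python3 - <<'E'
from h import *
from rig import get_image,observe
s=observe();R=s['tool_rot'];print(s['position'],np.degrees(np.arctan2(R[1,1],R[0,1])))
d=get_image('wrist');np.savez('wrist1.npz',**d);E=d['extrinsics'];K=d['K']
v,u=np.mgrid[:480,:640];a=(u-K[0,2])/K[0,0];b=(v-K[1,2])/K[1,1];r=np.hypot(a,b)+1e-9
t=np.tan(np.minimum(r,1.5));z=d['depth'];p=np.stack([a/r*t*z,b/r*t*z,z],-1);w=(p-E[:3,3])@E[:3,:3]
m=(z>0)&(w[...,2]>.125)&(w[...,2]<.145)&(np.hypot(w[...,0]-.526,w[...,1]+.098)<.032)
q=w[m];print(m.sum(),q.mean(0) if m.any() else 0,cv2.minAreaRect((q[:,:2]*1000).astype(np.float32)) if m.any() else 0)
L=np.zeros((480,800,3),np.uint8);L[:,:640]=d['pixels'];cv2.imwrite('pics/w1.png',L[:,:640,::-1])
E
```

```text
[ 0.52599021 -0.09800301  0.20338867] -40.48768715833706
1382 [ 0.52890205 -0.09364308  0.13682113] ((527.140869140625, -95.51620483398438), (44.263893127441406, 9.389618873596191), 49.58934783935547)
```

View pics/w1.png

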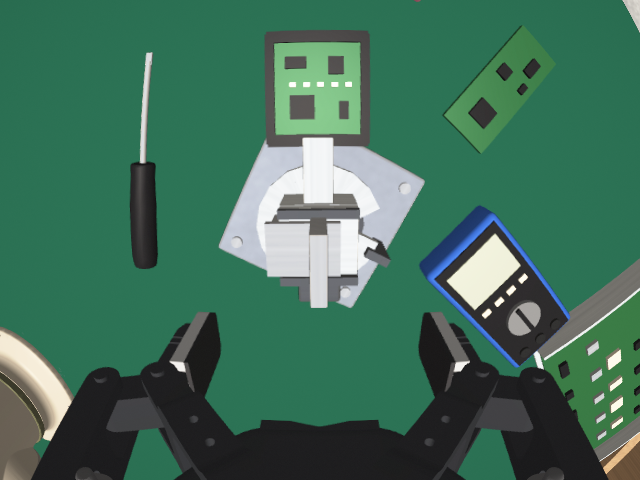

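The wrist view shows the fin (column ~318, rows 218–307) centred between the jaws and aligned with them. Now I descend and grip.

Scaled: 0.0015 m is 0.03, 0.02 m is 0.4.

Request:
creep_tool(rows={"x":[0.03,0,0,0,0,0,0,0,0,0],"y":[-0.01,0,0,0,0,0,0,0,0,0],"z":[0.4,0.4,0.4,0.26,0,0,0,0,0,0],"yaw":[0,0,0,0,0,0,0,0,0,0],"aperture":[0.085,0.085,0.085,0.085,0.05,0.03,0.02,0.012,0.006,0.0]}, clamp_n=60)

```text
time_s: 2.15
position: [0.5267, -0.0965, 0.1309]
tool_rot: [[0.652, 0.758, 0.001], [0.758, -0.652, -0.0], [0.0, 0.001, -1.0]]
ft_force: [-1.5, 1.2, 3.9]
grip_width: 0.0092
gripper_force: 59.7
```

Request:
creep_tool(rows={"x":[0,0,0],"y":[0,0,0],"z":[0,0,0],"yaw":[0,0,0],"aperture":[0,0,0]}, clamp_n=60)

```text
time_s: 2.45
position: [0.5267, -0.0965, 0.131]
tool_rot: [[0.652, 0.758, 0.001], [0.758, -0.652, -0.0], [0.0, 0.001, -1.0]]
ft_force: [-1.1, 0.4, 5.6]
grip_width: 0.0089
gripper_force: 59.8
```

Gripped. Now turn the holder 26.7° clockwise.

Request:
creep_tool(rows={"x":[0,0,0,0,0,0,0,0,0,0],"y":[0,0,0,0,0,0,0,0,0,0],"z":[0,0,0,0,0,0,0,0,0,0],"yaw":[0.54,0.54,0.54,0.54,0.54,0.54,0.54,0.54,0.54,0.48],"aperture":[0,0,0,0,0,0,0,0,0,0]})

```text
time_s: 3.45
position: [0.527, -0.0968, 0.131]
tool_rot: [[0.924, 0.383, 0.001], [0.383, -0.924, -0.001], [0.001, 0.001, -1.0]]
ft_force: [0.5, -0.6, 4.6]
grip_width: 0.0091
gripper_force: 59.8
```

Request:
creep_tool(rows={"x":[0,0,0],"y":[0,0,0],"z":[0,0,0],"yaw":[0,0,0],"aperture":[0,0,0]})

```text
time_s: 3.75
position: [0.5269, -0.0967, 0.1309]
tool_rot: [[0.923, 0.384, 0.001], [0.384, -0.923, -0.001], [0.001, 0.001, -1.0]]
ft_force: [-0.9, -0.7, 6.2]
grip_width: 0.0092
gripper_force: 59.8
```

```bash
python3 - <<'E'
from h import *
from rig import get_image
for n in('scene','side','wrist'):
    d=get_image(n);np.savez(n+'2.npz',**d)
    if n=='scene':a=cv2.resize(d['pixels'][225:335,193:323],(390,330),interpolation=2)
    if n=='side':
        p=cloud(d);c=d['pixels'].astype(int);g=(d['depth']>0)&(p[...,2]>.05)&(p[...,2]<.1)&(np.hypot(p[...,0]-.526,p[...,1]+.097)<.15)&(np.hypot(p[...,0]-.526,p[...,1]+.097)>.07)
        q=p[g];print(g.sum(),np.median(q,0),cv2.minAreaRect((q[:,:2]*1000).astype(np.float32)))
L=np.zeros((480,800,3),np.uint8);L[:330,:390]=a;L[:300,390:]=cv2.resize(d['pixels'][80:380,120:530],(410,300))
cv2.imwrite('pics/c2.png',L[:330,:,::-1])
E
```

```text
1491 [ 0.62382093 -0.0625614   0.07614614] ((621.8096313476562, -59.45378112792969), (79.79318237304688, 73.32018280029297), 21.53670310974121)
```

View pics/c2.png

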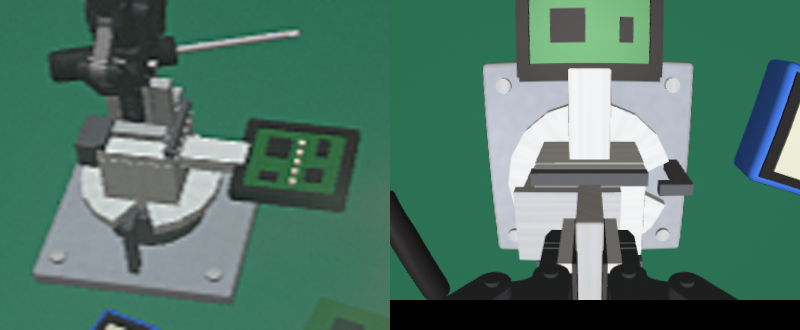

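The scene crop shows the claw (at about (135,225)) standing in the notch. In the wrist crop the plate edges lean symmetrically about the fin, so the holder is aligned. Now I pull the latch 13 mm along tool -y.

Request:
creep_tool(rows={"x":[0,0,0,0,0,0,0,0,0],"y":[-0.04,-0.04,-0.04,-0.04,-0.04,-0.04,-0.02,0,0],"z":[0,0,0,0,0,0,0,0,0],"yaw":[0,0,0,0,0,0,0,0,0],"aperture":[0,0,0,0,0,0,0,0,0]}, clamp_n=80)

```text
time_s: 4.8
position: [0.5224, -0.0856, 0.1311]
tool_rot: [[0.923, 0.384, 0.003], [0.384, -0.923, -0.003], [0.001, 0.004, -1.0]]
ft_force: [0.8, -5.9, 5.3]
grip_width: 0.0086
gripper_force: 80.9
```

```bash
python3 - <<'E'
from h import *
from rig import get_image
d=get_image('wrist')
cv2.imwrite('pics/w3.png',cv2.resize(d['pixels'][100:400,140:520],(760,600))[:,:,::-1])
E
```

```text
(no output)
```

View pics/w3.png

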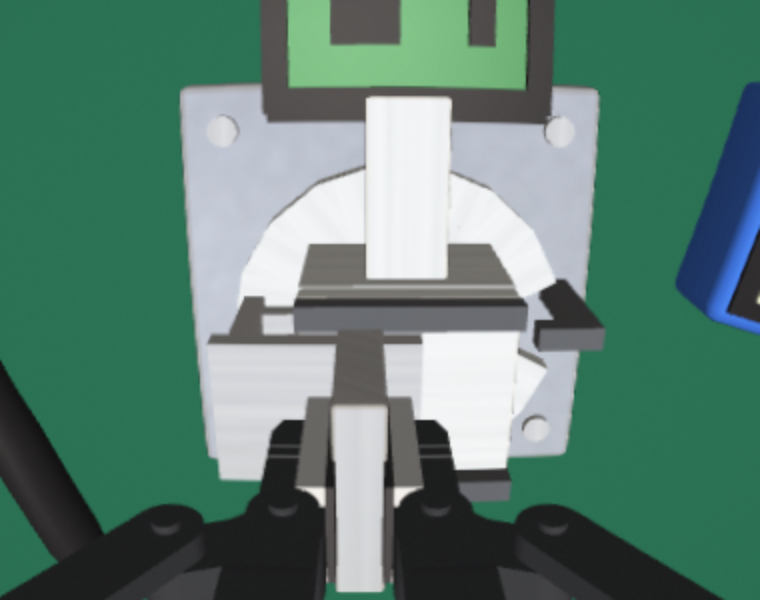

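The latch plate has visibly shifted left: the TCP moved 12 mm against about 6 N of spring force, so the bolt is free. First part of the lift.

Scaled: -0.003 m is -0.06.

Request:
creep_tool(rows={"x":[0,0,0,0,0,0],"y":[0,0,0,0,0,0],"z":[-0.06,-0.06,-0.06,-0.06,-0.06,0],"yaw":[0,0,0,0,0,0],"aperture":[0,0,0,0,0,0]})

```text
time_s: 5.45
position: [0.5215, -0.0849, 0.1451]
tool_rot: [[0.923, 0.384, -0.001], [0.384, -0.923, -0.001], [-0.001, 0.001, -1.0]]
ft_force: [-0.2, -4.0, -4.1]
grip_width: 0.0084
gripper_force: 79.6
```

The wrist load is only about the holder's weight, so it is rising freely. Continue.

Request:
creep_tool(rows={"x":[0,0,0,0,0,0,0,0,0,0],"y":[0,0,0,0,0,0,0,0,0,0],"z":[-0.18,-0.18,-0.18,-0.18,-0.18,-0.18,-0.18,-0.18,-0.18,-0.08],"yaw":[0,0,0,0,0,0,0,0,0,0],"aperture":[0,0,0,0,0,0,0,0,0,0]})

```text
time_s: 6.45
position: [0.5218, -0.0846, 0.2314]
tool_rot: [[0.923, 0.384, 0.001], [0.384, -0.923, -0.0], [0.001, 0.001, -1.0]]
ft_force: [0.7, -0.1, -4.1]
grip_width: 0.0088
gripper_force: 79.7
```

Request:
creep_tool(rows={"x":[0,0,0,0,0,0,0,0],"y":[0,0,0,0,0,0,0,0],"z":[0,0,0,0,0,0,0,0],"yaw":[0,0,0,0,0,0,0,0],"aperture":[0,0,0,0,0,0,0,0]})

```text
time_s: 7.25
position: [0.5216, -0.0845, 0.2303]
tool_rot: [[0.923, 0.384, 0.0], [0.384, -0.923, -0.0], [0.0, 0.0, -1.0]]
ft_force: [0.4, 0.9, -4.2]
grip_width: 0.0085
gripper_force: 79.7
```

```bash
python3 - <<'E'
from h import *
from rig import get_image
L=np.zeros((420,800,3),np.uint8)
for i,n in enumerate(('scene','side')):
    d=get_image(n);p=cloud(d)
    g=(d['depth']>0)&(p[...,2]>.1)&(p[...,2]<.2)&(np.hypot(p[...,0]-.617,p[...,1]+.055)<.045)
    q=p[g];c=q.mean(0);nn=np.linalg.svd(q-c,full_matrices=False)[2][2];print(n,g.sum(),c,nn)
    x,y=((180,160),(215,170))[i];L[:,i*400:i*400+400]=cv2.resize(d['pixels'][y:y+189,x:x+180],(400,420))
cv2.imwrite('pics/c4.png',L[:,:,::-1])
E
```

```text
scene 1059 [ 0.61644843 -0.05110972  0.17814384] [-0.01860034  0.0262764  -0.99948165]
side 1579 [ 0.61488886 -0.05388396  0.17507794] [-0.01015157  0.02751458 -0.99956985]
```

View pics/c4.png

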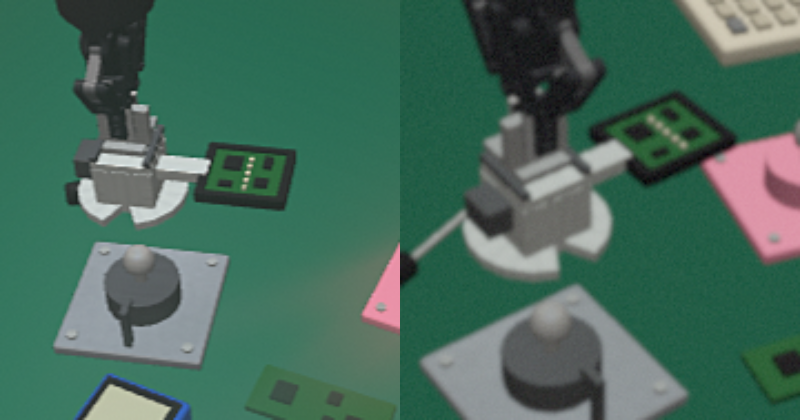

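The holder hangs about 100 mm above its seat, level (tilt about 0.03 rad) and clear of the ball. The bystanders are untouched, so I'm handing in.

```bash
python3 -c "
from rig import close_job;print(close_job())"
```

```text
the job is handed in; nothing more can be done
None
```

The holder was turned to the notch, unlatched, lifted off the ball, and handed in held level about 10 cm above its seat; no verdict came back with the hand-in.

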